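# Set a cavity resonator by crank turns

## Robot

A 7-joint arm with a two-finger parallel gripper is mounted at the origin on a cart in front of the work surface, level with it; the furniture and walls round the work are solid. World frame = base frame: x ahead of the robot, y to its left, z up, the work surface at z = 0. Lengths are in mm, angles in rad, forces in N, time in s.
With the tool pointing down it reaches from about 400 to 875 mm from the base axis. Payload 4.4 kg.
Tool frame: the origin (TCP) lies at the very end of the fingers, on their centre line; the grasp point (between the pads) lies 19 mm behind it (r.grip_point_offset is the distance from the TCP to the grasp point, in mm); z points along the fingers, y is the line along which they close (so a half turn about z gives the same grasp; the last joint's range is limited). The gripper opens to 85 mm and grips with 20 to 120 N. Pads are 22 mm wide; open, the fingers measure 114 mm over their backs; the gripper's body (76 mm by 85 mm) begins 54 mm behind the grasp point. The pads swing forward as they close: fully open they stand 13 mm farther back than shut.
Start: joints at [1.185, 0.628, 0.038, 1.517, -0.027, 0.996, -0.02], TCP at [204.373, -617.049, 231.313] pointing down, gripper open.
Joint ranges: [-3.06, 3.06], [-0.37, 2.12], [-1.25, 1.32], [0.18, 2.47], [-1.1, 4.24], [0.23, 1.98], [-2.94, 2.94]. Speed limits (rad/s): [2.57, 2.57, 3.14, 3.14, 3.14, 3.14, 3.14].

## Interface

Orientations are given as [roll, pitch, yaw] about the fixed x, y, z axes, in that order (R = Rz(yaw) Ry(pitch) Rx(roll)).
In Python, from station import r gives the robot as it stands.
- The arm moves only by the tool step_arm, never from a script. Its argument "motion" is a list of rows, each a list of 3 entries, a list of its own where there are three numbers: the shift along the world's x, y, z in units of 25 mm (1.0 is 25 mm), then the turn about the world's z in units of 10 degrees (1.0 is 10 degrees), then the opening, from -1 (shut) to 1 (fully open). A call has exactly 10 rows; each row shifts and turns the commanded pose from where the row before left it; what a row does not reach is not made up. A row lasts 1/8 s, in which the tool goes at most 62.5 mm and 10.7 degrees, less where a joint would pass 70% of its speed; a pose out of reach is approached as far as the arm can. A call is refused whole if a number of a shift passes 1 or a number of a turn 1, either way. A call with a gripper value outside its range is refused whole. The fingers move at their own pace and stop on an object; the grip force is fixed at half the most. Time passes only in rows, so rows that do not move let the fingers close, or fill a call up. It gives the time, the measured TCP pose, the force, the opening and the grip force at its end, in the units of the state.
- r.state(): the state, without advancing time (a new reading comes with each control period).
- r.get_image(name): name is "scene" or "top"; returns (picture, depth): 420x560x3 uint8, red, green, blue; 420x560 float32, mm along the optical axis (not along the pixel's ray), 0 where there is no reading.
- r.camera_params(name): a dict with "camera_matrix" (3x3 intrinsics, pixels), "k1" (the pictures are not rectified: a ray, as slopes to the right and down, at radius r is drawn at 1 + k1 r^2 times it, then the intrinsics apply), "extrinsics" (4x4, takes a point from world to camera coordinates). Camera axes: x right, y down, z forward; pixel columns grow to the right and rows downward; lengths in mm; the calibration is good to about 2 mm. A picture is of the moment at which its call begins. camera_params takes no time and is no camera call.
- r.sign_off(): hands the job in; it is judged then, once.
The state is a dict: "clock": time; "q": joint angles; "qd": joint speeds; "effort": joint torques, N m; "ee_pos": TCP position; "ee_rot": TCP orientation; "force": force on the tool from outside, world axes, zero at the start; "moment": the same for the moment, N m; "width": opening from 0.0 (shut) to 1.0 (fully open); "grip_force": force on a finger pad.
Only numpy, scipy, OpenCV 4.12 (cv2) and the standard library are available. Lean on these libraries where they do the work, as an engineer would, in place of code of your own. Each camera call takes 0.05 s, during which the arm holds its last target. There are 200 camera calls.

## Task

Set the blue-topped tunable resonator, which has no turn counter: wind its crank gently counter-clockwise (seen from above) until you feel the end stop, without forcing it, then crank exactly three full turns clockwise from that stop. Then swing the red lock lever counter-clockwise all the way to its other end and let go. Leave the crank as set and the things standing around it where they are.

Things in the scene. Friction and masses are not known exactly. Their poses are not given: they have to be found in the camera images.
- resonator: Tunable cavity resonator: fixed box 130 x 250 x 50 mm (x, y, z), bare metal sides with two coax sockets facing the robot, blue top plate. Origin: centre of its underside on the desk. z up. On its top the crank stands at the +y end and the red lock lever at the -y end.
- crank_axis (a point): Point on the crank's vertical axis, at box-frame (0, 55 mm, 85 mm), 85 mm above the desk. The round bearing below it (to 67 mm above the desk, radius 26 mm) and the crank's hub (radius 12 mm, to 83 mm with its bolt) surround the axis. Its frame is the box's and says nothing of the stop.
- crank_handle (a point): Middle of the black crank knob: upright, 16 mm in diameter, 36 mm tall (77 to 113 mm above the desk), this point 95 mm above the desk, 45 mm from the crank axis. The knob spins freely on the crank, so it can be gripped firmly and carried round the axis without turning the gripper. The flat crank arm under it is 16 mm wide, its top 76 mm above the desk.
- crank: Steel crank; origin on its axis, x axis towards the knob. Steady friction 0.12 N m (2.7 N at the knob). Starts in any direction, 0.6 to 2.6 rad clockwise of its end stop, whose direction is unseen and differs each time. The stop is sprung: about 5 N m per rad (2.5 N per mm at the knob) plus friction; 0.14 rad past first touch (18 N in all) is forcing it. It has over five turns.
- slug (a joint): Hidden tuning slug inside the box, in m, driven by the crank through a fine screw: 0 where the crank first touches its end stop, +0.00001 m per rad of clockwise crank (so 3 turns = 0.0001885 m). Far smaller than the noise of the readings: it cannot serve to count.
- lock_axis (a point): Point on the lock lever's vertical axis, at box-frame (0, -65 mm, 72 mm), 72 mm above the desk.
- lock_pin (a point): Middle of the upright red pin at the end of the lock lever: 13 mm in diameter, 27 mm tall (63 to 90 mm above the desk), this point 78 mm above the desk, 40 mm from the lock axis. The lever under it is 14 mm wide, its top 64 mm above the desk.
- lock (a joint): Lock lever angle in rad: 0 at its open end, growing counter-clockwise (from above) to a hard stop at 1.5 (locked). Starts at 0 to 0.12, stays where left; friction 0.08 N m (2 N at the pin). At 0 the pin lies front right of the axis, 0.75 rad from the box's -y direction towards -x; locked, 0.75 rad from -y towards +x.
- capacitor: Dark blue electrolytic capacitor standing upright, 35 mm in diameter, 56 mm tall, loose, behind the box. Origin: centre of its underside.
- tin: Round white tin with red and white lid, 54 mm in diameter, 26 mm tall, loose, behind the box. Origin: centre of its underside.
- relay: Clear-cased relay on a black base, 21 x 28 x 38 mm, loose, in front of the box. Origin: centre of its underside.

How it is judged (in metres and radians):
On the way, in this order (a step that is already met when the one before it is completed fails the run):
1. the crank is wound back to its end stop (within 0.06 rad of first touch), lock still open (value of joint slug below 6e-07 m and value of joint lock below 0.3 rad), for 0.1 s.
2. the crank stands three turns clockwise of the stop (within 0.2 rad), lock still open (value of joint slug between 0.000186496 and 0.000190496 m and value of joint lock below 0.3 rad), for 0.2 s.
3. the lock lever is at its locked end (value of joint lock above 1.38 rad), for 0.2 s.
At the end, for the whole second after the job is handed in: The crank stands exactly three turns (within 0.2 rad) clockwise of its end stop, the lock lever is swung to its locked end (within 0.12 rad), nothing is held, and the capacitor, tin and relay are within 20 mm of where they stood (value of joint slug between 0.000186496 and 0.000190496 m and value of joint lock above 1.38 rad and distance of each of capacitor, tin, relay from where it was at the start of the episode below 0.02 m); the robot touches nothing.
It fails at once if the end stop is forced (crank pushed more than 0.14 rad past first touch) (value of joint slug below -1.4e-06 m).
It fails at once if one of the bystanders is moved by more than 30 mm or knocked over (distance of any of capacitor, tin, relay from where it was at the start of the episode above 0.03 m or angle between any of capacitor, tin, relay's own z axis and vertical above 0.5 rad).
It also fails if it takes over 72 s, if anything falls off the work surface, if the arm or the gripper's body presses on something with over 40 N, if the wrist force passes 120 N, or if a joint passes its speed limit or range.

## Working session

There is one attempt and no reset: what is moved stays moved. The work goes in short steps, Python scripts to look and compute and a tool call to move; the robot and the scene stay as the last step left them, time stands still between calls to the robot, and variables do not carry over. Pictures are saved under pics/ and viewed, at most 10 in all, crops included, and the job is handed in when it is done.

Besides the shell and the picture viewer there is one more tool, called after "Emit:" by a JSON object that holds its "api" and its "payload", one argument or row to a line. step_arm: Moves the arm, as the interface text tells. Its arguments: {"type":"object","properties":{"motion":{"type":"array"}},"required":["motion"]}

```bash
mkdir -p pics
python3 - <<'E'
from station import r
import cv2,numpy as np
s=r.state(); print({k:np.round(v,3) for k,v in s.items()})
for n in("top","scene"):
    im,d=r.get_image(n); cv2.imwrite(f"pics/{n}0.png",im[:,:,::-1]); np.savez(f"{n}0.npz",im=im,d=d)
    print(n,r.camera_params(n))
E
```

```text
{'clock': np.float64(0.0), 'q': array([ 1.185,  0.629,  0.038,  1.518, -0.027,  0.996, -0.02 ]), 'qd': array([-0.   , -0.   , -0.   ,  0.002, -0.   ,  0.001, -0.001]), 'effort': array([ 1.0000e-03, -5.6340e+01,  1.2270e+00, -1.9345e+01,  1.1000e-02,
        1.0000e-02, -0.0000e+00]), 'ee_pos': array([ 204.172, -616.429,  230.37 ]), 'ee_rot': array([-3.14,  0.  ,  0.32]), 'force': array([ 0.52 ,  0.589, -0.195]), 'moment': array([-0.034, -0.007, -0.022]), 'grip_force': np.float64(0.0), 'width': np.float64(1.0)}
top {'camera_matrix': array([[493.378383  ,   0.        , 279.60209198],
       [  0.        , 493.378383  , 211.36337419],
       [  0.        ,   0.        ,   1.        ]]), 'k1': -0.16717846987402593, 'extrinsics': array([[-2.55911969e-02, -9.99672210e-01, -7.50950282e-04,
         1.46972084e+02],
       [-9.93281413e-01,  2.55123878e-02, -1.12876714e-01,
         5.49600101e+02],
       [ 1.12858872e-01, -2.14274526e-03, -9.93608718e-01,
         8.87623114e+02],
       [ 0.00000000e+00,  0.00000000e+00,  0.00000000e+00,
         1.00000000e+00]])}
scene {'camera_matrix': array([[466.35864235,   0.        , 280.54862228],
       [  0.        , 466.35864235, 209.39031223],
       [  0.        ,   0.        ,   1.        ]]), 'k1': -0.1261222091078467, 'extrinsics': array([[-7.21612091e-01, -6.92292896e-01,  2.55659125e-03,
         4.71724827e+02],
       [-3.99077445e-01,  4.12955457e-01, -8.18660481e-01,
         2.29074793e+02],
       [ 5.65697077e-01, -5.91775580e-01, -5.74272131e-01,
         6.77811918e+02],
       [ 0.00000000e+00,  0.00000000e+00,  0.00000000e+00,
         1.00000000e+00]])}
```

View pics/top0.png

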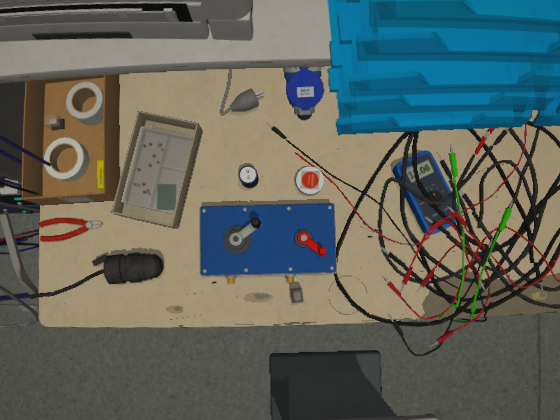

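View pics/scene0.png

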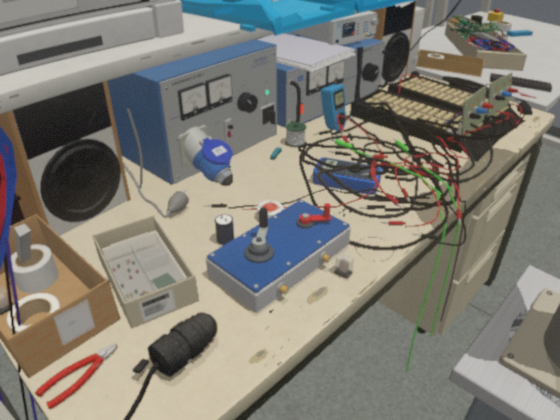

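The top view shows the blue plate at columns 201–336 and rows 202–275, the crank hub at about (236,239) and the knob at about (255,223). The lock axis is near (303,238), the pin near (320,251), the relay at (296,293), the capacitor at (248,176) and the tin at (310,180). The scene view agrees, with the knob standing up towards the back.

```bash
cat > h.py <<'E'
import numpy as np,cv2
from station import r
def ray(n,uv,z):
    p=r.camera_params(n);K=p["camera_matrix"];E=p["extrinsics"]
    s=cv2.undistortPoints(np.array([[uv]],float),K,np.array([p["k1"],0,0,0,0.]))[0,0]
    R,t=E[:3,:3],E[:3,3];c=-R.T@t;d=R.T@np.array([s[0],s[1],1.])
    return c+d*(z-c[2])/d[2]
def proj(n,P):
    p=r.camera_params(n);E=p["extrinsics"]
    return cv2.projectPoints(np.array([P],float),cv2.Rodrigues(E[:3,:3])[0],E[:3,3],p["camera_matrix"],np.array([p["k1"],0,0,0,0.]))[0].ravel()
E
python3 - <<'E'
from h import *
im=np.load("top0.npz")["im"];d=np.load("top0.npz")["d"]
hsv=cv2.cvtColor(im,cv2.COLOR_RGB2HSV)
m=cv2.inRange(hsv,(100,120,60),(125,255,255)); m[:195]=0;m[285:]=0;m[:,:190]=0;m[:,345:]=0
c=max(cv2.findContours(m,0,2)[0],key=cv2.contourArea)
w=np.array([ray("top",p[0].astype(float),50)[:2] for p in c],np.float32)
rc=cv2.minAreaRect(w);print(rc)
box=cv2.boxPoints(rc);print(box)
c0=np.array(rc[0]); e=box-np.roll(box,1,0); L=np.linalg.norm(e,axis=1);l=e[np.argmax(L)];l=l*np.sign(l[1]);y=l/np.linalg.norm(l);x=np.array([y[1],-y[0]])
print("yaw",np.arctan2(x[1],x[0]))
for nm,b,z in(("crank",55,85),("lock",-65,72)):
    P=c0+y*b;print(nm,P,proj("top",[*P,z]),proj("scene",[*P,z]))
ca=c0+y*55;la=c0-y*65
# knob: dark low-sat pixels, top height via depth
g=hsv[:,:,2]; k=(g<60);k[:205]=0;k[:210][:,:]=k[:210];k[:,:225]=0;k[:,275:]=0;k[255:]=0
n,lab,st,ce=cv2.connectedComponentsWithStats(k.astype(np.uint8));print(st[1:],ce[1:])
for i in range(1,n):
    if st[i,4]>20:
        v,u=np.nonzero(lab==i)
        P=np.array([ray("top",(float(a),float(b)),113) for a,b in zip(u,v)]);print(i,np.median(d[v,u]),P.mean(0),P.mean(0)[:2]-ca)
red=cv2.inRange(hsv,(0,150,80),(8,255,255))|cv2.inRange(hsv,(172,150,80),(180,255,255));red[:222]=0;red[265:]=0;red[:,:285]=0;red[:,335:]=0
v,u=np.nonzero(red);print(len(u),u.min(),u.max(),v.min(),v.max())
cv2.imwrite("pics/crop.png",cv2.resize(np.ascontiguousarray(im[195:310,195:345,::-1]),None,fx=5,fy=5,interpolation=cv2.INTER_CUBIC))
E
```

```text
((501.76556396484375, 156.22450256347656), (243.43267822265625, 124.16522979736328), 89.87481689453125)
[[439.41718   34.64409 ]
 [563.5821    34.372818]
 [564.11395  277.80493 ]
 [439.94904  278.07617 ]]
yaw -0.002184837
crank [501.8857299  211.22437286] [235.42388336 238.22915907] [258.98731287 236.8484693 ]
lock [501.62354967  91.22465515] [303.83233224 237.09698184] [305.72236135 213.48913542]
[[251 218  10  11  82]
 [226 226  18  13  76]
 [250 235   1   1   1]
 [228 236  21  14  30]
 [243 240   1   1   1]
 [227 242   1   2   2]] [[255.47560976 222.51219512]
 [233.27631579 230.28947368]
 [250.         235.        ]
 [239.43333333 244.76666667]
 [243.         240.        ]
 [227.         242.5       ]]
1 836.4034 [525.96571767 174.30459943 113.        ] [ 24.07998777 -36.91977343]
2 888.62305 [513.70557976 212.14817343 113.        ] [11.81984986  0.92380057]
4 883.7726 [488.98285544 202.15094319 113.        ] [-12.90287447  -9.07342967]
240 297 326 232 256
```

View pics/crop.png

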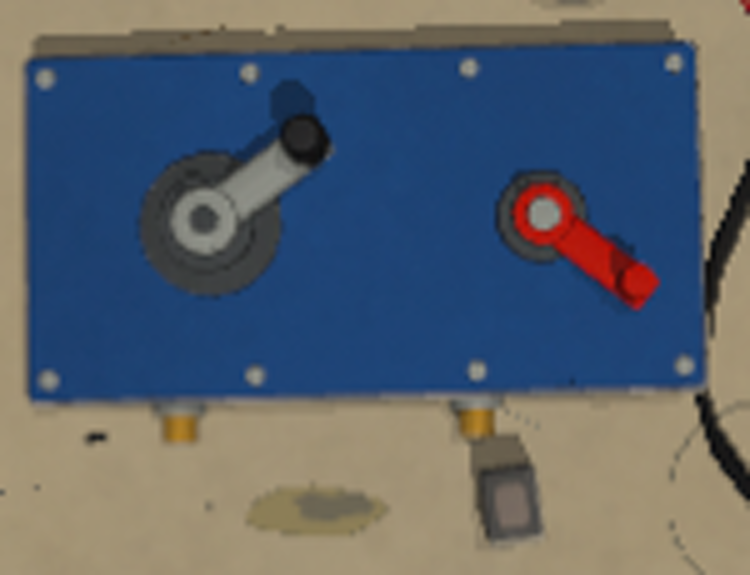

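The crop confirms the hub at about (235.6,238.6), which matches the prediction. The knob is 44 mm from the axis and the lock axis matches too, so I'm moving over the knob.

Emit:
{"api": "step_arm", "payload": {
  "motion": [
    [[1,1,0],0,1],
    [[1,1,0],0,1],
    [[1,1,0],0,1],
    [[1,1,0],0,1],
    [[1,1,0],0,1],
    [[1,1,0],0,1],
    [[1,1,0],0,1],
    [[1,1,0],0,1],
    [[1,1,0],0,1],
    [[1,1,0],0,1]
  ]
}}

```text
clock: 1.35
ee_pos: [454.9, -366.0, 231.0]
ee_rot: [-3.141, 0.0, 0.32]
force: [0.4, 0.2, -0.1]
width: 0.999
grip_force: 0.0
```

Emit:
{"api": "step_arm", "payload": {
  "motion": [
    [[1,1,0],0,1],
    [[1,1,0],0,1],
    [[0.5,1,0],0,1],
    [[0,1,0],0,1],
    [[0,1,0],0,1],
    [[0,1,0],0,1],
    [[0,1,0],0,1],
    [[0,1,0],0,1],
    [[0,1,0],0,1],
    [[0,1,0],0,1]
  ]
}}

```text
clock: 2.6
ee_pos: [516.5, -116.2, 231.0]
ee_rot: [-3.141, 0.001, 0.32]
force: [-0.1, 0.6, 0.5]
width: 0.995
grip_force: 0.0
```

Emit:
{"api": "step_arm", "payload": {
  "motion": [
    [[0,1,0],0,0.5],
    [[0,1,0],0,0.5],
    [[0,1,0],0,0.5],
    [[0,1,0],0,0.5],
    [[0,1,0],0,0.5],
    [[0,1,0],0,0.5],
    [[0,1,0],0,0.5],
    [[0,1,0],0,0.5],
    [[0.2,1,0],0,0.5],
    [[0.2,1,0],0,0.5]
  ]
}}

```text
clock: 3.85
ee_pos: [526.7, 133.7, 231.0]
ee_rot: [3.142, 0.001, 0.32]
force: [1.1, -0.3, 0.3]
width: 0.752
grip_force: 0.0
```

Emit:
{"api": "step_arm", "payload": {
  "motion": [
    [[0,0.8,0],0,0.2],
    [[0,0.8,0],0,0.2],
    [[0,0,-1],0,0.2],
    [[0,0,-1],0,0.2],
    [[0,0,-1],0,0.2],
    [[0,0,-1],0,0.2],
    [[0,0,-1],0,0.2],
    [[0,0,-0.9],0,0.2],
    [[0,0,0],0,0.2],
    [[0,0,0],0,-0.2]
  ]
}}

```text
clock: 5.1
ee_pos: [527.3, 173.2, 84.5]
ee_rot: [3.142, -0.001, 0.32]
force: [-0.0, -0.1, 0.4]
width: 0.408
grip_force: 0.0
```

Run:
```python
from h import *
im,d=r.get_image("scene")
cv2.imwrite("pics/g1.png",cv2.resize(np.ascontiguousarray(im[130:310,150:400,::-1]),None,fx=3,fy=3,interpolation=cv2.INTER_CUBIC))
```

```text
(no output)
```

View pics/g1.png

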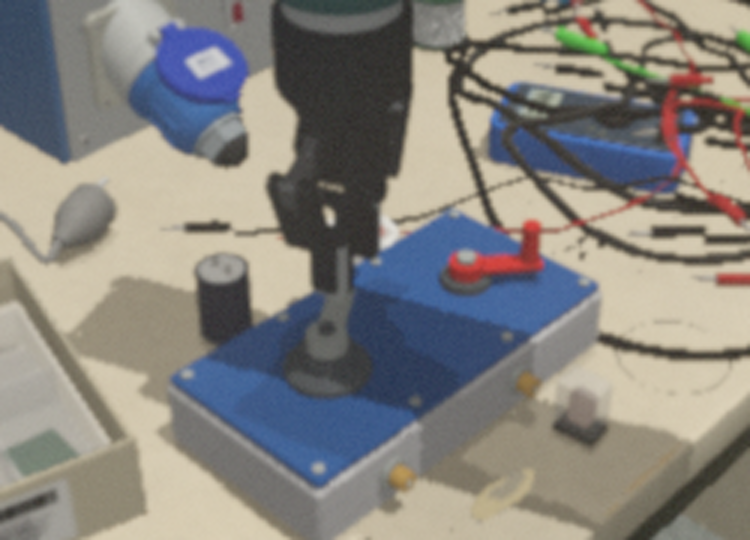

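The gripper straddles the knob at the end of the crank arm (crop 330,260), so I'm closing.

Emit:
{"api": "step_arm", "payload": {
  "motion": [
    [[0,0,0],0,-1],
    [[0,0,0],0,-1],
    [[0,0,0],0,-1],
    [[0,0,0],0,-1],
    [[0,0,0],0,-1],
    [[0,0,0],0,-1],
    [[0,0,0],0,-1],
    [[0,0,0],0,-1],
    [[0,0,0],0,-1],
    [[0,0,0],0,-1]
  ]
}}

```text
clock: 6.4
ee_pos: [526.7, 175.5, 85.1]
ee_rot: [-3.139, -0.002, 0.321]
force: [-2.7, 5.0, 5.1]
width: 0.163
grip_force: 58.6
```

```bash
cat > rows.py <<'E'
import numpy as np,sys,json
# usage: rows.py cmdx cmdy Cx Cy R ang0 dang n
x,y,cx,cy,R,a,da=map(float,sys.argv[1:8]);n=int(sys.argv[8])
p=np.array([x,y])
out=[]
for i in range(n):
    a+=da
    t=np.array([cx,cy])+R*np.array([np.cos(a),np.sin(a)])
    s=np.round((t-p)/25,2);p=p+s*25;out.append([[float(s[0]),float(s[1]),0],0,-1])
    if i%10==9 or i==n-1: print(json.dumps(out),"cmd",p.round(2),"ang",round(a,4));out=[]
E
python3 rows.py 526.87 172.95 501.9 211.7 45 -0.98 0.055 10
```

```text
[[[0.08, 0.11, 0], 0, -1], [[0.08, 0.06, 0], 0, -1], [[0.08, 0.07, 0], 0, -1], [[0.07, 0.07, 0], 0, -1], [[0.06, 0.07, 0], 0, -1], [[0.06, 0.08, 0], 0, -1], [[0.06, 0.08, 0], 0, -1], [[0.06, 0.08, 0], 0, -1], [[0.04, 0.09, 0], 0, -1], [[0.05, 0.09, 0], 0, -1]] cmd [542.87 192.95] ang -0.43
```

Emit:
{"api": "step_arm", "payload": {
  "motion": [
    [[0.08,0.11,0],0,-1],
    [[0.08,0.06,0],0,-1],
    [[0.08,0.07,0],0,-1],
    [[0.07,0.07,0],0,-1],
    [[0.06,0.07,0],0,-1],
    [[0.06,0.08,0],0,-1],
    [[0.06,0.08,0],0,-1],
    [[0.06,0.08,0],0,-1],
    [[0.04,0.09,0],0,-1],
    [[0.05,0.09,0],0,-1]
  ]
}}

```text
clock: 7.65
ee_pos: [542.0, 192.6, 85.1]
ee_rot: [3.141, 0.001, 0.32]
force: [-3.0, -1.8, 8.4]
width: 0.159
grip_force: 58.9
```

```bash
python3 rows.py 542.87 192.95 501.9 211.7 44.5 -0.43 0.013 160
```

```text
[[[-0.01, 0.03, 0], 0, -1], [[0.01, 0.02, 0], 0, -1], [[0.01, 0.02, 0], 0, -1], [[0.01, 0.02, 0], 0, -1], [[0.0, 0.02, 0], 0, -1], [[0.01, 0.03, 0], 0, -1], [[0.01, 0.02, 0], 0, -1], [[0.01, 0.02, 0], 0, -1], [[0.0, 0.02, 0], 0, -1], [[0.01, 0.02, 0], 0, -1]] cmd [544.37 198.45] ang -0.3
[[[0.01, 0.03, 0], 0, -1], [[0.0, 0.02, 0], 0, -1], [[0.01, 0.02, 0], 0, -1], [[0.01, 0.02, 0], 0, -1], [[0.0, 0.03, 0], 0, -1], [[0.01, 0.02, 0], 0, -1], [[0.0, 0.02, 0], 0, -1], [[0.01, 0.02, 0], 0, -1], [[0.0, 0.03, 0], 0, -1], [[0.01, 0.02, 0], 0, -1]] cmd [545.87 204.2 ] ang -0.17
[[[-0.0, 0.02, 0], 0, -1], [[0.0, 0.02, 0], 0, -1], [[0.01, 0.03, 0], 0, -1], [[-0.0, 0.02, 0], 0, -1], [[0.0, 0.02, 0], 0, -1], [[0.0, 0.03, 0], 0, -1], [[0.01, 0.02, 0], 0, -1], [[-0.0, 0.02, 0], 0, -1], [[-0.0, 0.03, 0], 0, -1], [[-0.0, 0.02, 0], 0, -1]] cmd [546.37 209.95] ang -0.04
[[[0.0, 0.02, 0], 0, -1], [[0.0, 0.03, 0], 0, -1], [[0.0, 0.02, 0], 0, -1], [[0.0, 0.02, 0], 0, -1], [[0.0, 0.02, 0], 0, -1], [[-0.0, 0.03, 0], 0, -1], [[-0.0, 0.02, 0], 0, -1], [[-0.0, 0.02, 0], 0, -1], [[-0.0, 0.03, 0], 0, -1], [[-0.0
[... 2927 characters left out ...]
.02, 0.0, 0], 0, -1], [[-0.03, 0.01, 0], 0, -1], [[-0.02, 0.0, 0], 0, -1]] cmd [509.87 255.45] ang 1.39
[[[-0.02, 0.01, 0], 0, -1], [[-0.02, -0.0, 0], 0, -1], [[-0.03, 0.0, 0], 0, -1], [[-0.02, 0.01, 0], 0, -1], [[-0.02, -0.0, 0], 0, -1], [[-0.03, 0.0, 0], 0, -1], [[-0.02, 0.0, 0], 0, -1], [[-0.02, 0.0, 0], 0, -1], [[-0.03, 0.01, 0], 0, -1], [[-0.02, -0.0, 0], 0, -1]] cmd [504.12 256.2 ] ang 1.52
[[[-0.02, -0.0, 0], 0, -1], [[-0.02, -0.0, 0], 0, -1], [[-0.03, -0.0, 0], 0, -1], [[-0.02, -0.0, 0], 0, -1], [[-0.02, -0.0, 0], 0, -1], [[-0.03, -0.0, 0], 0, -1], [[-0.02, -0.0, 0], 0, -1], [[-0.02, -0.0, 0], 0, -1], [[-0.03, -0.0, 0], 0, -1], [[-0.02, -0.01, 0], 0, -1]] cmd [498.37 255.95] ang 1.65
```

Emit:
{"api": "step_arm", "payload": {
  "motion": [
    [[-0.01,0.03,0],0,-1],
    [[0.01,0.02,0],0,-1],
    [[0.01,0.02,0],0,-1],
    [[0.01,0.02,0],0,-1],
    [[0.0,0.02,0],0,-1],
    [[0.01,0.03,0],0,-1],
    [[0.01,0.02,0],0,-1],
    [[0.01,0.02,0],0,-1],
    [[0.0,0.02,0],0,-1],
    [[0.01,0.02,0],0,-1]
  ]
}}

```text
clock: 8.9
ee_pos: [544.1, 197.5, 85.2]
ee_rot: [3.141, 0.0, 0.319]
force: [-2.5, -1.0, 7.8]
width: 0.162
grip_force: 58.8
```

Emit:
{"api": "step_arm", "payload": {
  "motion": [
    [[0.01,0.03,0],0,-1],
    [[0.0,0.02,0],0,-1],
    [[0.01,0.02,0],0,-1],
    [[0.01,0.02,0],0,-1],
    [[0.0,0.03,0],0,-1],
    [[0.01,0.02,0],0,-1],
    [[0.0,0.02,0],0,-1],
    [[0.01,0.02,0],0,-1],
    [[0.0,0.03,0],0,-1],
    [[0.01,0.02,0],0,-1]
  ]
}}

```text
clock: 10.15
ee_pos: [545.8, 203.1, 85.1]
ee_rot: [3.14, 0.0, 0.319]
force: [-1.5, -1.6, 7.5]
width: 0.161
grip_force: 58.8
```

Emit:
{"api": "step_arm", "payload": {
  "motion": [
    [[0,0.02,0],0,-1],
    [[0,0.02,0],0,-1],
    [[0.01,0.03,0],0,-1],
    [[0,0.02,0],0,-1],
    [[0,0.02,0],0,-1],
    [[0,0.03,0],0,-1],
    [[0.01,0.02,0],0,-1],
    [[0,0.02,0],0,-1],
    [[0,0.03,0],0,-1],
    [[0,0.02,0],0,-1]
  ]
}}

```text
clock: 11.4
ee_pos: [546.7, 208.6, 85.2]
ee_rot: [3.14, -0.0, 0.319]
force: [-1.7, -2.5, 6.2]
width: 0.165
grip_force: 58.7
```

Emit:
{"api": "step_arm", "payload": {
  "motion": [
    [[0,0.02,0],0,-1],
    [[0,0.03,0],0,-1],
    [[0,0.02,0],0,-1],
    [[0,0.02,0],0,-1],
    [[0,0.02,0],0,-1],
    [[0,0.03,0],0,-1],
    [[0,0.02,0],0,-1],
    [[0,0.02,0],0,-1],
    [[0,0.03,0],0,-1],
    [[-0.01,0.02,0],0,-1]
  ]
}}

```text
clock: 12.65
ee_pos: [546.9, 214.3, 85.2]
ee_rot: [3.14, -0.001, 0.319]
force: [-1.0, -3.0, 7.1]
width: 0.156
grip_force: 58.6
```

Emit:
{"api": "step_arm", "payload": {
  "motion": [
    [[0,0.02,0],0,-1],
    [[0,0.03,0],0,-1],
    [[0,0.02,0],0,-1],
    [[-0.01,0.02,0],0,-1],
    [[0,0.02,0],0,-1],
    [[0,0.03,0],0,-1],
    [[-0.01,0.02,0],0,-1],
    [[0,0.02,0],0,-1],
    [[-0.01,0.03,0],0,-1],
    [[0,0.02,0],0,-1]
  ]
}}

```text
clock: 13.9
ee_pos: [546.9, 216.1, 85.1]
ee_rot: [3.136, 0.0, 0.316]
force: [0.2, -10.4, 7.1]
width: 0.16
grip_force: 58.9
```

The stop is felt: tangential force rose to about 10 N, which puts the knob roughly 2–3 mm into the spring. The circle fit gives an axis at (501.9, 213.0), and first touch is near angle 0.02.

```bash
python3 rows.py 545.37 221.45 501.9 213 45 0.19 -0.34 56
```

```text
[[[0.04, -0.61, 0], 0, -1], [[-0.19, -0.58, 0], 0, -1], [[-0.37, -0.48, 0], 0, -1], [[-0.52, -0.33, 0], 0, -1], [[-0.59, -0.13, 0], 0, -1], [[-0.6, 0.06, 0], 0, -1], [[-0.55, 0.27, 0], 0, -1], [[-0.43, 0.43, 0], 0, -1], [[-0.26, 0.55, 0], 0, -1], [[-0.06, 0.61, 0], 0, -1]] cmd [457.12 216.2 ] ang -3.21
[[[0.14, 0.59, 0], 0, -1], [[0.33, 0.51, 0], 0, -1], [[0.49, 0.37, 0], 0, -1], [[0.58, 0.18, 0], 0, -1], [[0.6, -0.01, 0], 0, -1], [[0.57, -0.22, 0], 0, -1], [[0.47, -0.4, 0], 0, -1], [[0.3, -0.53, 0], 0, -1], [[0.11, -0.59, 0], 0, -1], [[-0.09, -0.61, 0], 0, -1]] cmd [544.62 198.45] ang -6.61
[[[-0.29, -0.53, 0], 0, -1], [[-0.46, -0.41, 0], 0, -1], [[-0.56, -0.23, 0], 0, -1], [[-0.61, -0.04, 0], 0, -1], [[-0.58, 0.18, 0], 0, -1], [[-0.5, 0.35, 0], 0, -1], [[-0.34, 0.5, 0], 0, -1], [[-0.16, 0.59, 0], 0, -1], [[0.05, 0.61, 0], 0, -1], [[0.24, 0.56, 0], 0, -1]] cmd [464.37 237.95] ang -10.01
[[[0.42, 0.44, 0], 0, -1], [[0.54, 0.28, 0], 0, -1], [[0.6, 0.08, 0], 0, -1], [[0.6, -0.12, 0], 0, -1], [[0.52, -0.32, 0], 0, -1], [[0.39, -0.47, 0], 0, -1], [[0.2, -0.57, 0], 0, -1], [[0.01, -0.61, 0], 0, -1], [[-0.2, -0.58, 0], 0, -1], [[-0.38, -0.47, 0], 0, -1]] cmd [531.87 179.45] ang -13.41
[[[-0.52, -0.32, 0], 0, -1], [[-0.59, -0.14, 0], 0, -1], [[-0.61, 0.08, 0], 0, -1], [[-0.54, 0.27, 0], 0, -1], [[-0.43, 0.44, 0], 0, -1], [[-0.25, 0.55, 0], 0, -1], [[-0.05, 0.61, 0], 0, -1], [[0.15, 0.59, 0], 0, -1], [[0.34, 0.5, 0], 0, -1], [[0.49, 0.37, 0], 0, -1]] cmd [481.62 253.2 ] ang -16.81
[[[0.58, 0.18, 0], 0, -1], [[0.61, -0.03, 0], 0, -1], [[0.56, -0.22, 0], 0, -1], [[0.46, -0.41, 0], 0, -1], [[0.3, -0.53, 0], 0, -1], [[0.1, -0.6, 0], 0, -1]] cmd [546.87 212.95] ang -18.85
```

Emit:
{"api": "step_arm", "payload": {
  "motion": [
    [[0.04,-0.61,0],0,-1],
    [[-0.19,-0.58,0],0,-1],
    [[-0.37,-0.48,0],0,-1],
    [[-0.52,-0.33,0],0,-1],
    [[-0.59,-0.13,0],0,-1],
    [[-0.6,0.06,0],0,-1],
    [[-0.55,0.27,0],0,-1],
    [[-0.43,0.43,0],0,-1],
    [[-0.26,0.55,0],0,-1],
    [[-0.06,0.61,0],0,-1]
  ]
}}

```text
clock: 15.15
ee_pos: [456.6, 214.4, 85.0]
ee_rot: [3.14, 0.001, 0.318]
force: [0.1, -3.0, 12.1]
width: 0.161
grip_force: 59.7
```

Emit:
{"api": "step_arm", "payload": {
  "motion": [
    [[0.14,0.59,0.05],0,-1],
    [[0.33,0.51,0],0,-1],
    [[0.49,0.37,0],0,-1],
    [[0.58,0.18,0],0,-1],
    [[0.6,-0.01,0],0,-1],
    [[0.57,-0.22,0],0,-1],
    [[0.47,-0.4,0],0,-1],
    [[0.3,-0.53,0],0,-1],
    [[0.11,-0.59,0],0,-1],
    [[-0.09,-0.61,0],0,-1]
  ]
}}

```text
clock: 16.4
ee_pos: [544.7, 198.8, 85.2]
ee_rot: [-3.14, -0.001, 0.32]
force: [-4.1, 4.8, 4.3]
width: 0.157
grip_force: 59.5
```

Emit:
{"api": "step_arm", "payload": {
  "motion": [
    [[-0.29,-0.53,0],0,-1],
    [[-0.46,-0.41,0],0,-1],
    [[-0.56,-0.23,0],0,-1],
    [[-0.61,-0.04,0],0,-1],
    [[-0.58,0.18,0],0,-1],
    [[-0.5,0.35,0],0,-1],
    [[-0.34,0.5,0],0,-1],
    [[-0.16,0.59,0],0,-1],
    [[0.05,0.61,0],0,-1],
    [[0.24,0.56,0],0,-1]
  ]
}}

```text
clock: 17.65
ee_pos: [463.6, 237.7, 85.2]
ee_rot: [3.14, 0.003, 0.32]
force: [3.2, -6.2, 5.4]
width: 0.161
grip_force: 59.8
```

Emit:
{"api": "step_arm", "payload": {
  "motion": [
    [[0.42,0.44,0],0,-1],
    [[0.54,0.28,0],0,-1],
    [[0.6,0.08,0],0,-1],
    [[0.6,-0.12,0],0,-1],
    [[0.52,-0.32,0],0,-1],
    [[0.39,-0.47,0],0,-1],
    [[0.2,-0.57,0],0,-1],
    [[0.01,-0.61,0],0,-1],
    [[-0.2,-0.58,0],0,-1],
    [[-0.38,-0.47,0],0,-1]
  ]
}}

```text
clock: 18.9
ee_pos: [531.3, 179.1, 85.2]
ee_rot: [-3.141, -0.0, 0.319]
force: [-0.6, 4.8, 4.8]
width: 0.162
grip_force: 59.8
```

Emit:
{"api": "step_arm", "payload": {
  "motion": [
    [[-0.52,-0.32,0],0,-1],
    [[-0.59,-0.14,0],0,-1],
    [[-0.61,0.08,0],0,-1],
    [[-0.54,0.27,0],0,-1],
    [[-0.43,0.44,0],0,-1],
    [[-0.25,0.55,0],0,-1],
    [[-0.05,0.61,0],0,-1],
    [[0.15,0.59,0],0,-1],
    [[0.34,0.5,0],0,-1],
    [[0.49,0.37,0],0,-1]
  ]
}}

```text
clock: 20.15
ee_pos: [478.6, 252.2, 85.1]
ee_rot: [3.14, 0.007, 0.321]
force: [-1.1, -4.4, 10.6]
width: 0.156
grip_force: 60.5
```

Emit:
{"api": "step_arm", "payload": {
  "motion": [
    [[0.58,0.18,0],0,-1],
    [[0.61,-0.03,0],0,-1],
    [[0.56,-0.22,0],0,-1],
    [[0.46,-0.41,0],0,-1],
    [[0.3,-0.53,0],0,-1],
    [[0.1,-0.6,0],0,-1],
    [[0,0,0],0,-1],
    [[0,0,0],0,-1],
    [[0,0,0],0,-1],
    [[0,0,0],0,-1]
  ]
}}

```text
clock: 21.4
ee_pos: [546.7, 211.4, 85.2]
ee_rot: [3.139, 0.001, 0.319]
force: [2.7, -1.5, 6.2]
width: 0.162
grip_force: 60.1
```

Emit:
{"api": "step_arm", "payload": {
  "motion": [
    [[0,0.05,0],0,-1],
    [[0,0.05,0],0,-1],
    [[0,0,0],0,-1],
    [[0,0,0],0,-1],
    [[0,0,0],0,-1],
    [[0,0,0],0,-0.6],
    [[0,0,0],0,-0.2],
    [[0,0,0],0,0.1],
    [[0,0,0],0,0.1],
    [[0,0,0],0,0.1]
  ]
}}

```text
clock: 22.65
ee_pos: [546.6, 215.6, 84.9]
ee_rot: [-3.141, 0.0, 0.32]
force: [0.1, -1.3, 0.3]
width: 0.549
grip_force: 0.0
```

Emit:
{"api": "step_arm", "payload": {
  "motion": [
    [[0,0,0.6],0,0.1],
    [[0,0,1],0,0.1],
    [[0,0,1],0,0.1],
    [[0,0,0.4],0,0.1],
    [[-0.8,-1,0],-0.9,-1],
    [[-0.8,-1,0],-0.93,-1],
    [[-0.8,-1,0],0,-1],
    [[-0.8,-1,0],0,-1],
    [[-0.8,-1,0],0,-1],
    [[-0.4,-1,0],0,-1]
  ]
}}

```text
clock: 23.9
ee_pos: [435.4, 64.7, 160.2]
ee_rot: [3.142, 0.001, 0.001]
force: [1.3, -0.8, 0.5]
width: 0.0
grip_force: 0.0
```

Run:
```python
from h import *
s=r.state();print(s["ee_pos"],s["ee_rot"],s["width"])
im,d=r.get_image("scene")
cv2.imwrite("pics/g2.png",cv2.resize(np.ascontiguousarray(im[130:310,150:400,::-1]),None,fx=3,fy=3,interpolation=cv2.INTER_CUBIC))
```

```text
[435.44960389  64.74018075 160.17168919] [3.14152566e+00 9.88296280e-04 8.96258918e-04] 0.0004889906844217905
```

View pics/g2.png

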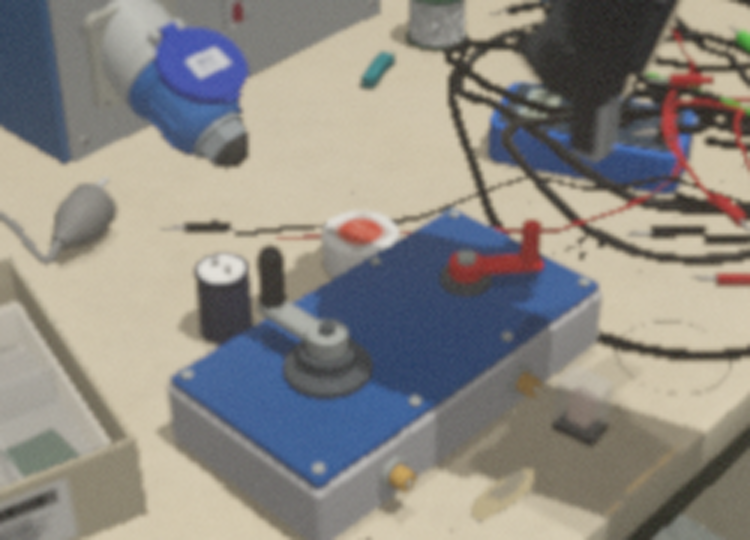

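The knob now points to +x and stands free. The lever is still open and the bystanders have not moved. Next I lower the closed fingers in front of the pin.

Emit:
{"api": "step_arm", "payload": {
  "motion": [
    [[0,-0.4,-0.7],0,-1],
    [[0,0,-1],0,-1],
    [[0,0,-1],0,-1],
    [[0,0,-1],0,-1],
    [[0,0,0],0,-1],
    [[0.4,0,0],0,-1],
    [[0.3,0,0],0,-1],
    [[0.3,0,0],0,-1],
    [[0.3,0,0],0,-1],
    [[0.3,0,0],0,-1]
  ]
}}

```text
clock: 25.2
ee_pos: [475.1, 54.5, 67.4]
ee_rot: [3.14, 0.004, -0.0]
force: [-3.4, -1.8, -0.3]
width: -0.0
grip_force: 1.6
```

Emit:
{"api": "step_arm", "payload": {
  "motion": [
    [[0.2,0,0],0,-1],
    [[0.2,0,0],0,-1],
    [[0.2,0,0],0,-1],
    [[0.2,0,0],0,-1],
    [[0.2,0,0],0,-1],
    [[0.1,0,0],0,-1],
    [[0.1,0,0],0,-1],
    [[0,0,0],0,-1],
    [[0,0,0],0,-1],
    [[0,0,0],0,-1]
  ]
}}

```text
clock: 26.45
ee_pos: [507.0, 55.3, 67.6]
ee_rot: [3.142, -0.0, 0.0]
force: [-1.5, 1.5, -0.9]
width: 0.002
grip_force: 1.0
```

Emit:
{"api": "step_arm", "payload": {
  "motion": [
    [[0.1,0,0],0,-1],
    [[0.1,0,0],0,-1],
    [[0.06,0,0],0,-1],
    [[0.06,0,0],0,-1],
    [[0.06,0,0],0,-1],
    [[0,0,0],0,-1],
    [[0,0,0],0,-1],
    [[0,0,0],0,-1],
    [[0,0,0],0,-1],
    [[0,0,0],0,-1]
  ]
}}

```text
clock: 27.7
ee_pos: [514.1, 54.6, 67.2]
ee_rot: [3.141, 0.005, -0.0]
force: [-7.1, -1.4, 1.4]
width: -0.004
grip_force: 3.1
```

Emit:
{"api": "step_arm", "payload": {
  "motion": [
    [[0.06,0,0],0,-1],
    [[0.06,0,0],0,-1],
    [[0.06,0,0],0,-1],
    [[0,0,0],0,-1],
    [[0,0,0],0,-1],
    [[0,0,0],0,-1],
    [[0,0,0],0,-1],
    [[0,0,0],0,-1],
    [[0,0,0],0,-1],
    [[0,0,0],0,-1]
  ]
}}

```text
clock: 28.95
ee_pos: [514.8, 54.1, 66.7]
ee_rot: [3.14, 0.012, -0.0]
force: [-11.8, -1.0, 5.4]
width: -0.001
grip_force: 5.8
```

The fingers are against a hard stop, so I'm backing off, lifting and checking.

Emit:
{"api": "step_arm", "payload": {
  "motion": [
    [[-0.4,0,0],0,-1],
    [[-0.6,0,0],0,-1],
    [[-0.6,0,0],0,-1],
    [[0,0,1],0,-1],
    [[0,0,1],0,-1],
    [[0,0,1],0,-1],
    [[0,-1,1],0,-1],
    [[0,-1,1],0,-1],
    [[0,-1,0.5],0,-1],
    [[0,-1,0],0,-1]
  ]
}}

```text
clock: 30.2
ee_pos: [483.9, -46.1, 207.0]
ee_rot: [3.141, -0.008, -0.0]
force: [-0.4, 0.5, -0.3]
width: 0.0
grip_force: 0.0
```

Emit:
{"api": "step_arm", "payload": {
  "motion": [
    [[0,-1,0],0,-1],
    [[0,-1,0],0,-1],
    [[0,-1,0],0,-1],
    [[0,-1,0],0,-1],
    [[0,-1,0],0,-1],
    [[0,-1,0],0,-1],
    [[0,0,0],0,-1],
    [[0,0,0],0,-1],
    [[0,0,0],0,-1],
    [[0,0,0],0,-1]
  ]
}}

```text
clock: 31.45
ee_pos: [481.2, -193.7, 205.1]
ee_rot: [-3.141, -0.001, 0.002]
force: [0.9, 0.6, -0.2]
width: -0.002
grip_force: 0.0
```

Run:
```python
from h import *
im,d=r.get_image("top")
cv2.imwrite("pics/t2.png",cv2.resize(np.ascontiguousarray(im[160:310,195:345,::-1]),None,fx=4,fy=4,interpolation=cv2.INTER_CUBIC))
for n,a in(("touch 0.02",0.02),):
    print(n,proj("top",[501.9+45*np.cos(a),213+45*np.sin(a),113]))
print("locked pin",proj("top",[501.6+40*np.sin(.75),93-40*np.cos(.75),90]))
```

```text
touch 0.02 [231.9446003  210.82488393]
locked pin [319.62340177 220.41507874]
```

View pics/t2.png

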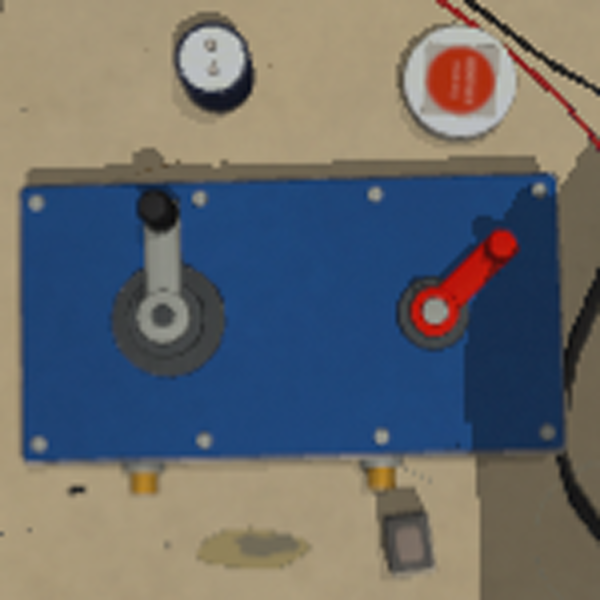

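The top view shows the knob at crop (158,208), close to where it stood at the stop. The red pin is at (503,243), as predicted for locked. The capacitor, tin and relay have not moved.

```bash
python3 -c "
from station import r
print(r.sign_off())"
```

```text
the job is handed in; nothing more can be done
None
```

I handed the job in at about 31.5 s of the 72 s allowed; sign-off gave no verdict. The crank was wound to its stop (about 10 N felt) and set three turns clockwise of it. The lock lever is at its locked end, and the capacitor, tin and relay have not visibly moved.

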